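Zero the thickness comparator on its master and gauge a glass bar

TASK

The aluminium master bar is under the comparator's spindle: turn the black knob on the dial until the brass set hand lies right over the black needle, and let go of it. Then draw the master out and lay it lengthwise on the dark rubber pad, and slide the long white glass bar in under the spindle in its place, centred on the spindle and pushed right back against the stop. Leave the set hand where you set it, let go of everything, and do not disturb the other things on the table.

Things in the scene. Friction and masses are not known exactly. Their poses are not given: they have to be found in the camera images.
- stand: comparator stand, fixed. Origin on the spindle's upright axis at table level; x points level from the loading (robot's) side to the column, z up. Base plate: top 20 mm up, x -62 to +78 mm, 100 mm wide. Stop bar on it: 70 mm wide, 14 mm high, face at x = +40; behind it the column, 60 mm wide, x +47 to +80. A steel spindle with a 6 mm radius ball nose comes down at x = y = 0
- bar_home (a point): where a bar's origin is when the bar is home under the spindle, far end against the stop: x = -25, y = 0, z = +20 mm on the stand, axes as the stand's; the bar lies along x and its near 28 mm stick out over the plate's near edge. The plate is smooth; a bar may be slid in a few mm above it (up to about 5) and let down on it once home
- head_edge (a point): middle of the lower near edge of the stand's grey head, 98 mm above the table. The head is 84 mm wide, x -58 to +52 mm on the stand, 98 to 148 mm up; it overhangs the bar, so a gripper that holds the bar's near end must lean back towards the stand's -x
- dial_centre (a point): centre of the level round dial on top of the head (94 mm across, face 155 mm above the table), x = -14, y = 0 mm on the stand; the needle and the knob turn about the upright axis through it
- spindle (a joint): height of the sprung spindle in m: 0 with its nose on the 40 mm master, +0.002 on the 42 mm glass bar, -0.004 (lower stop, nose 36 mm above the plate) with nothing under it. A spring (100 N/m, about 2 N on the master) pushes it down; the sloped end of a bar slid in under it lifts it
- needle: thin black needle of the dial, 40 mm long, look-only. Origin on the dial's axis just above the face; x along the needle to its tip, z up. It turns anticlockwise from above by 0.1 rad per mm that the spindle rises. On the master it stands up to 0.4 rad either side of the stand's -x, differing from time to time
- needle_tip (a point): the needle's tip, 40 mm from the dial's axis
- set_hand_tip (a point): tip of the brass set hand, 40 mm from the dial's axis, 2.5 mm above the needle. The hand is fixed to the knob, in line with the knob bar's length, at the end with the white line on its top
- set_hand (a joint): angle of the set hand and its knob, rad: 0 along the stand's -x, growing anticlockwise from above, limits +-1.6. Starts 0.3 to 1.5 clockwise of the needle; stays where left (friction 0.04 N m). The knob, on the dial's axis, is an upright black bar 44 mm long (along the hand), 14 mm thick, 164 to 194 mm above the table, on a 34 mm round hub
- master: aluminium master bar 130 x 40 x 40 mm, about 0.46 kg, with small dark round plugs in its long sides and top; loose. Origin at the centre of its underside, x along its length, z up. Its top slopes down 11 mm over the last 35 mm at both ends. It starts home under the spindle, within 1 mm of the stop
- glass_bar: white kiln-cast glass bar 130 x 40 x 42 mm, 0.35 to 0.53 kg, shaped like the master but 2 mm thicker; loose, lying on the table to the left or right of the stand, roughly pointing away from the robot. Origin at the centre of its underside, x along its length, z up; either end may go in first
- pad: dark rubber pad 170 x 90 mm, 10 mm thick, fixed to the table on the other side of the stand from the glass bar. Origin at the centre of its underside, x along its length, z up; a bar lying on it has its origin at z = +10 mm
- tile: bystander: white glass tile 70 x 70 x 12 mm, origin under its centre
- shard_bowl: bystander: white bowl, 110 mm across, 45 mm high, origin under its centre
- jar: bystander: clear jar, 64 mm across, 85 mm high, origin under its centre
- brush: bystander: flat brush about 170 mm long lying on the table between the robot and the stand
- nippers: bystander: glass nippers with red handles, about 150 mm long, lying on the table, 20 mm high
- mug: bystander: blue mug, 76 mm across, 90 mm high, origin under its centre
- tape_core: bystander: wooden disc 80 mm across, 25 mm high, origin under its centre

How it is judged:
On the way, in this order (a step that is already met when the one before it is completed fails the run):
1. with the master home under the spindle, the set hand lies over the needle and the knob is let go (x of master in the frame of stand between -0.03 and -0.021 m and y of master in the frame of stand between -0.009 and 0.009 m and z of master in the frame of stand between 0.017 and 0.023 m and angle between the x axis of master and the x axis of stand, either way round below 0.12 rad and value of joint spindle between -0.001 and 0.001 m and y of set_hand_tip in the frame of needle between -0.0035 and 0.0035 m and x of set_hand_tip in the frame of needle above 0.03 m and contact force between the fingers and set_hand below 0.3 N), for 0.3 s.
2. the master lies flat and lengthwise on the dark rubber pad, let go (x of master in the frame of pad between -0.025 and 0.025 m and y of master in the frame of pad between -0.028 and 0.028 m and z of master in the frame of pad between 0.007 and 0.014 m and angle between the x axis of master and the x axis of pad, either way round below 0.25 rad and angle between master's own z axis and vertical below 0.1 rad and linear speed of master below 0.02 m/s and contact force between the fingers and master below 0.3 N), for 0.2 s.
At the end, for the whole second after the job is handed in: Glass bar flat on the plate, within 5 mm of the stop, 9 mm of centre and 0.12 rad of square, spindle on its top; set hand as zeroed, its tip now 4 to 12 mm clockwise of the needle; master flat on the pad, within 25 mm along, 28 mm across and 0.25 rad of the pad's centre line; all at rest, let go (x of glass_bar in the frame of stand between -0.03 and -0.021 m and y of glass_bar in the frame of stand between -0.009 and 0.009 m and z of glass_bar in the frame of stand between 0.017 and 0.023 m and angle between the x axis of glass_bar and the x axis of stand, either way round below 0.12 rad and value of joint spindle between 0.001 and 0.003 m and y of set_hand_tip in the frame of needle between -0.012 and -0.004 m and x of set_hand_tip in the frame of needle above 0.03 m and linear speed of each of glass_bar, master below 0.02 m/s and x of master in the frame of pad between -0.025 and 0.025 m and y of master in the frame of pad between -0.028 and 0.028 m and z of master in the frame of pad between 0.007 and 0.014 m and angle between the x axis of master and the x axis of pad, either way round below 0.25 rad and angle between master's own z axis and vertical below 0.1 rad); the robot touches nothing.
It fails at once if a bystander (tile, bowl, jar, brush, nippers, mug or wooden disc) is moved more than 40 mm (distance of any of tile, shard_bowl, jar, brush, nippers, mug, tape_core from where it was at the start of the episode above 0.04 m).
It also fails if it takes over 72 s, if anything falls off the work surface, if the arm or the gripper's body presses on something with over 40 N, if the wrist force passes 120 N, or if a joint passes its speed limit or range.

ROBOT

A 6-joint arm with a two-finger parallel gripper is mounted at the origin on the work surface. World frame = base frame: x ahead of the robot, y to its left, z up, the work surface at z = 0. Lengths are in m, angles in rad, forces in N, time in s.
With the tool pointing down it reaches from about 0.325 to 0.9 m from the base axis. Payload 6.1 kg.
Tool frame: the origin (TCP) lies midway between the tips of the shut fingers; the grasp point (between the pads) lies 19 mm behind it; z points along the fingers, y is the line along which they close (so a half turn about z gives the same grasp; the last joint's range is limited). The gripper opens to 87 mm and grips with 3 to 60 N. Pads are 19 mm wide; open, the fingers measure 117 mm over their backs; the gripper's body (75 mm by 190 mm) begins 51 mm behind the grasp point.
Start: joints at [1.198, 0.22, 1.526, -0, 1.395, -0.126], TCP at [0.153, 0.606, 0.223] pointing down, gripper open.
Joint ranges: [-2.98, 2.98], [-0.91, 2.08], [0.09, 2.57], [-1.24, 4.39], [0.2, 2.65], [-2.68, 2.68]. Speed limits (rad/s): [2.57, 2.57, 3.01, 3.14, 3.14, 3.14].

INTERFACE

Orientations are given as a unit quaternion [w, x, y, z].
In Python, from cell import arm gives the robot as it stands. Calls block until the motion is done:
- arm.move_ptp(position, orientation): joint-space move of the TCP to a pose.
- arm.move_l(position, speed=0.15, attitude=None, force_limit=None): straight line of the TCP; attitude=None keeps the orientation; speed is the mean speed in m/s. With force_limit (N) it stops when the force on the tool has changed by that much, and returns True; else False.
- arm.set_joints(angles): joint-space move.
- arm.gripper_to(opening, f_grip=None): finger opening in m; f_grip is the grip in N (None keeps the last); returns when the fingers have stopped.
- arm.sleep(seconds).
- arm.ik(position, orientation): joint angles nearest the present ones, or None.
- arm.snapshot(name): name is "scene" or "top"; returns a dict with "img" (400x640x3 uint8, red, green, blue), "vfov" (degrees; the focal length in pixels is half the picture's height over the tangent of half this angle, whatever the lens; pixels are square), "cx", "cy" (the principal point, pixels), "rvec" (rotation vector, rad) and "tvec" (3), from world to camera coordinates, as OpenCV has them. Camera axes: x right, y down, z forward; pixel columns grow to the right and rows downward; lengths in m; the calibration is good to about 2 mm. A picture is of the moment at which its call begins. There is no depth.
A pose or a line that the arm cannot do raises arm.PlanningError and nothing moves.
- arm.close_job(): hands the job in; it is judged then, once.
Readings, each from a call of its own:
- arm.current_clock(): time.
- arm.current_qpos(): joint angles.
- arm.current_qd(): joint speeds.
- arm.current_effort(): joint torques, N m.
- arm.current_tool_pos(): TCP position.
- arm.current_ee_rot(): TCP orientation.
- arm.current_ft_force(): force on the tool from outside, world axes, zero at the start.
- arm.current_torque(): the same for the moment, N m.
- arm.current_width(): finger opening in m.
- arm.current_grasp_force(): force on a finger pad.
Only numpy, scipy, OpenCV 4.12 (cv2) and the standard library are available. Lean on these libraries where they do the work, as an engineer would, in place of code of your own. Each camera call takes 0.05 s, during which the arm holds its last target. There are 200 camera calls.

## Working session

There is one attempt and no reset: what is moved stays moved. The work goes in short steps, each a Python script; the robot and the scene stay as the last script left them, time stands still between calls to the robot, and variables do not carry over. Pictures are saved under pics/ and viewed, at most 10 in all, crops included, and the job is handed in when it is done.

```bash
mkdir -p pics; python3 - <<'E'
from cell import arm
import cv2
for n in("scene","top"):
    s=arm.snapshot(n);cv2.imwrite(f"pics/{n}0.png",s["img"][...,::-1])
    print(n,s["vfov"],s["cx"],s["cy"],s["rvec"],s["tvec"])
E
```

```text
scene 49.74857195298039 318.49339423181243 202.54473991804144 [ 0.85173357  2.4677855  -1.13684643] [ 0.39924694 -0.14454694  1.6887237 ]
top 49.12200702305499 316.58749654608795 199.8585253227893 [ 2.14021585 -2.16484368  0.14026778] [0.01492649 0.58285484 1.42795448]
```

View pics/top0.png

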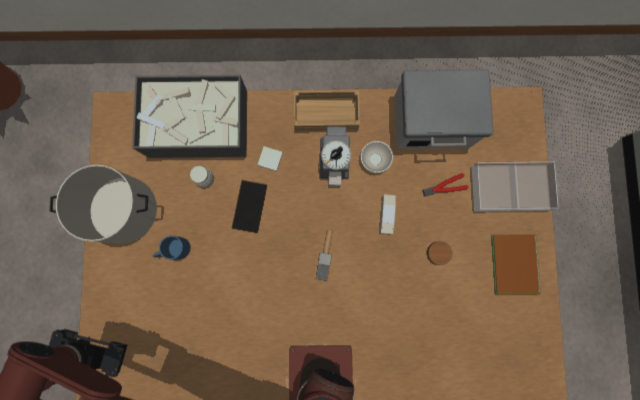

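View pics/scene0.png

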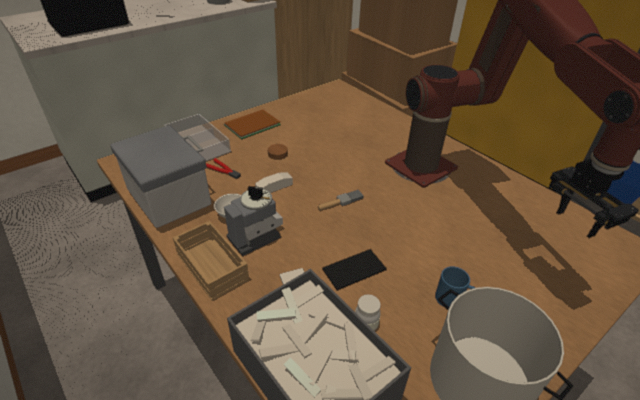

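Top view: stand at (336,160), pad (250,207) to its left, glass bar (388,214) to its right, brush (325,255) in front, bowl (376,157). Zoom on the dial and measure the objects.

```bash
cat > h.py <<'E'
from cell import arm
import cv2, numpy as np
from scipy.spatial.transform import Rotation as R
def cam(s):
    f=200/np.tan(np.radians(s["vfov"])/2)
    K=np.array([[f,0,s["cx"]],[0,f,s["cy"]],[0,0,1]])
    return K,cv2.Rodrigues(np.array(s["rvec"],float))[0],np.array(s["tvec"],float)
def ray(s,uv,z):
    K,Rm,t=cam(s);C=-Rm.T@t
    uv=np.atleast_2d(np.array(uv,float))
    d=np.c_[uv,np.ones(len(uv))]@np.linalg.inv(K).T@Rm
    return C+d*((z-C[2])/d[:,2])[:,None]
def proj(s,P):
    K,Rm,t=cam(s)
    return cv2.projectPoints(np.atleast_2d(np.array(P,float)),Rm,t,K,None)[0][:,0]
def blob(s,m,near,z):
    """min-area rectangle of the blob of mask m nearest a pixel -> centre xyz, yaw of long side, sides"""
    n,l,st,c=cv2.connectedComponentsWithStats(m.astype(np.uint8))
    ok=[i for i in range(1,n) if st[i,4]>15]
    i=min(ok,key=lambda i:np.hypot(*(c[i]-near)))
    pts=np.argwhere(l==i)[:,::-1]
    P=ray(s,pts,z)[:,:2].astype(np.float32)
    b=cv2.boxPoints(cv2.minAreaRect(P));e=[b[1]-b[0],b[2]-b[1]];L=[np.hypot(*v) for v in e]
    v=e[int(np.argmax(L))];yaw=np.arctan(v[1]/v[0])
    return b.mean(0),yaw,sorted(L),len(pts),c[i]
E
python3 - <<'E'
from h import *
s=arm.snapshot("top");im=s["img"]
K,Rm,t=cam(s);print("C",-Rm.T@t)
v=im.max(2).astype(int);mn=im.min(2).astype(int)
print("pad",blob(s,v<40,(250,207),.010))
for th in(130,150,170):print("glass",blob(s,mn>th,(388,214),.042))
for n,c in dict(stand=(312,128,365,192),).items():
    x0,y0,x1,y1=c
    cv2.imwrite("pics/dial.png",cv2.resize(im[y0:y1,x0:x1,::-1],None,fx=9,fy=9,interpolation=cv2.INTER_CUBIC))
s2=arm.snapshot("scene");i2=s2["img"]
print("C2",-cam(s2)[1].T@cam(s2)[2])
cv2.imwrite("pics/dial2.png",cv2.resize(i2[165:255,210:310,::-1],None,fx=6,fy=6,interpolation=cv2.INTER_CUBIC))
print(ray(s,[(336,155)],.155),ray(s,[(388,214)],.042))
E
```

```text
C [0.39043236 0.00709623 1.49214905]
pad (array([0.56778073, 0.2381753 ], dtype=float32), np.float32(-0.19239396), [np.float32(0.08278818), np.float32(0.16094908)], 1139, array([249.21071115, 206.38454785]))
glass (array([ 0.5337228, -0.2300342], dtype=float32), np.float32(-0.11356413), [np.float32(0.04019392), np.float32(0.1276368)], 449, array([388.1403118 , 213.91091314]))
glass (array([ 0.532644  , -0.23016563], dtype=float32), np.float32(-0.093135186), [np.float32(0.03789029), np.float32(0.12256014)], 402, array([388.34328358, 213.95522388]))
glass (array([ 0.5346479 , -0.23087534], dtype=float32), np.float32(-0.11386066), [np.float32(0.0350357), np.float32(0.06102175)], 195, array([388.55384615, 213.24615385]))
C2 [1.18783333 0.82247936 0.97193587]
[[ 0.70820996 -0.05407771  0.155     ]] [[ 0.53230375 -0.22879339  0.042     ]]
```

View pics/dial.png

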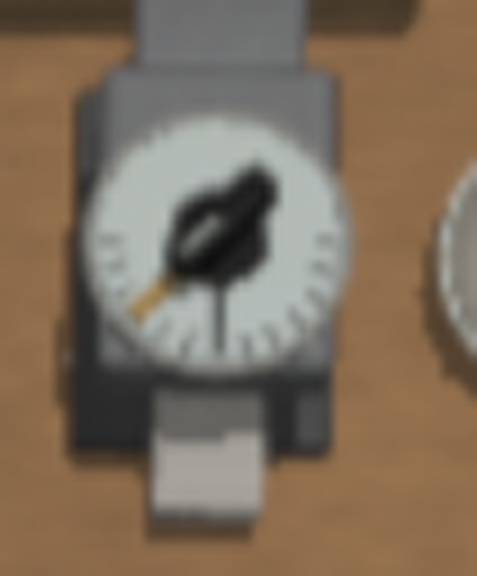

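View pics/dial2.png

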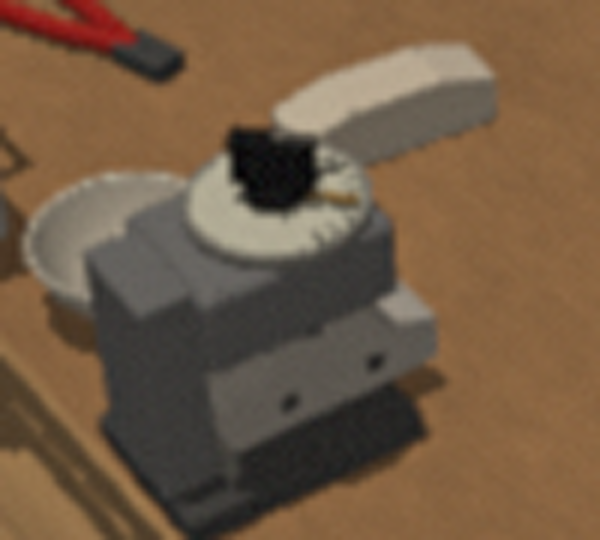

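Dial crop: dial centre at crop (218,243), needle pointing straight down (tip (219,352)), brass hand to lower left (tip (133,312)), about 0.87 rad clockwise of the needle; the master's near end shows at (207,470). Stand yaw is near 0. The scene crop agrees.

```bash
cat >> h.py <<'E'
def q(yaw,th,flip=0):
    """tool leaning back by th, closing across yaw direction"""
    z=np.array([np.sin(th),0,-np.cos(th)]);y=np.array([0,-1. if flip else 1.,0])
    M=R.from_euler('z',yaw).as_matrix()@np.c_[np.cross(y,z),y,z]
    x=R.from_matrix(M).as_quat();return np.array([x[3],*x[:3]])
def tz(o): return R.from_quat([o[1],o[2],o[3],o[0]]).as_matrix()[:,2]
def grasp_pose(xy,zb,yaw,th,d=-.041,h=.024,flip=0):
    """TCP for holding a bar (origin xy, zb) at d along its axis, h up"""
    o=q(yaw,th,flip)
    p=np.array([xy[0]+d*np.cos(yaw),xy[1]+d*np.sin(yaw),zb+h])+.019*tz(o)
    return p,o
def dialpx(s):
    """dial centre xy from white disc"""
    im=s["img"].astype(int);m=(im.min(2)>120)
    n,l,st,c=cv2.connectedComponentsWithStats(m.astype(np.uint8))
    i=min([i for i in range(1,n) if st[i,4]>150],key=lambda i:np.hypot(*(c[i]-(336,155))))
    h=cv2.convexHull(np.argwhere(l==i)[:,::-1].astype(np.float32))
    P=ray(s,h[:,0],.155)[:,:2].astype(np.float32)
    return cv2.minEnclosingCircle(P),st[i]
E
python3 - <<'E'
from h import *
s=arm.snapshot("top")
c=lambda *p:[((x+.5)/9-.5+312,(y+.5)/9-.5+128) for x,y in p]
print("dial",dialpx(s),ray(s,c((218,243)),.155))
A=ray(s,c((103,70),(98,360)),.148);print("head L",A,np.arctan((A[0]-A[1])[1]/(A[0]-A[1])[0]))
A=ray(s,c((338,75),(332,365)),.148);print("head R",A,np.arctan((A[0]-A[1])[1]/(A[0]-A[1])[0]))
A=ray(s,c((70,452),(330,458)),.02);v=A[1]-A[0];print("base",A.mean(0),np.arctan(v[0]/-v[1])*-1)
A=ray(s,c((150,520),(265,520)),.049);print("master near",A)
N=ray(s,c((218,285),(219,352)),.157);H=ray(s,c((133,312)),.160);K=ray(s,c((178,275),(262,180)),.194)
print("needle",N);print("hand",H);print("knob",K)
for n,a in dict(st=((.699,-.0535),.02,-.0,.873),pull=((.53,-.0535),.06,0,.873),pad=((.568,.238),.01,-.19,.873),gl=((.533,-.23),0,-.105,.873)).items():
    for f in(0,1):
        j=arm.ik(*grasp_pose(*a,flip=f));print(n,f,None if j is None else np.round(j,2))
for y in np.arange(-3,3,.4):
    j=arm.ik([.7095,-.0535,.169],q(y,0));print(round(y,1),None if j is None else np.round(j[[0,5]],2))
E
```

```text
dial (((0.7110306024551392, -0.05358852073550224), 0.04693639650940895), array([322, 140,  29,  29, 520], dtype=int32)) [[ 0.70963815 -0.05340776  0.155     ]]
head L [[ 0.77390121 -0.01441391  0.148     ]
 [ 0.67020878 -0.01130535  0.148     ]] -0.029969646098738943
head R [[ 0.77111066 -0.0968641   0.148     ]
 [ 0.66748183 -0.09259761  0.148     ]] -0.04114758861102472
base [ 0.65967269 -0.05127502  0.02      ] 0.035143592516854755
master near [[ 0.63008777 -0.03117279  0.049     ]
 [ 0.62958959 -0.07385467  0.049     ]]
needle [[ 0.69429261 -0.05306378  0.157     ]
 [ 0.6706582  -0.05300625  0.157     ]]
hand [[ 0.68444164 -0.02343835  0.16      ]]
knob [[ 0.68946929 -0.03798946  0.194     ]
 [ 0.72191341 -0.06687373  0.194     ]]
st 0 [-0.32  0.25  2.21  2.15  0.29  2.33]
st 1 [-0.32  0.25  2.21  2.15  0.29 -0.81]
pull 0 None
pull 1 None
pad 0 None
pad 1 None
gl 0 [-0.93  0.13  2.44  1.72  0.61  2.35]
gl 1 [-0.93  0.13  2.44  1.72  0.61 -0.79]
-3.0 [-0.19  1.24]
-2.6 [-0.19  0.84]
-2.2 [-0.19  0.44]
-1.8 [-0.19  0.04]
-1.4 [-0.19 -0.36]
-1.0 [-0.19 -0.76]
-0.6 [-0.19 -1.16]
-0.2 [-0.19 -1.56]
0.2 [-0.19 -1.96]
0.6 [-0.19 -2.36]
1.0 None
1.4 None
1.8 None
2.2 [-0.19  2.33]
2.6 [-0.19  1.93]
```

```bash
python3 - <<'E'
from h import *
O=np.array([.7235,-.0535])
arm.set_joints  # no move
T=dict(home=((.6985,-.0526),.02,-.035),pull=((.585,-.0487),.03,-.035),up=((.585,-.0487),.10,-.035),pad=((.568,.238),.01,-.19),padL=((.568,.238),.01,-.19+np.pi),gl=((.533,-.23),0,-.105))
for th in(.45,.55,.65,.75,.85,.95):
  for d in (-.041,-.048):
    print(th,d,{n:[None if (j:=arm.ik(*grasp_pose(*a,th=th,d=d,flip=f))) is None else [float(x) for x in np.round(j,2)] for f in ((0,1) if th==.65 else (1,))] for n,a in T.items()} if d==-.041 else {n:arm.ik(*grasp_pose(*a,th=th,d=d,flip=1)) is not None for n,a in T.items()})
E
```

```text
0.45 -0.041 {'home': [[-0.24, 0.27, 1.95, 0.19, 0.49, 1.22]], 'pull': [[-0.3, -0.01, 2.24, 0.25, 0.49, 1.11]], 'up': [[-0.3, -0.15, 2.21, 0.19, 0.66, 1.18]], 'pad': [[0.44, 0.2, 2.07, -0.5, 0.57, 2.59]], 'padL': [[0.16, 0.79, 1.21, 0.15, 1.57, -1.25]], 'gl': [[-0.73, 0.08, 2.23, 0.53, 0.53, 0.52]]}
0.45 -0.048 {'home': True, 'pull': True, 'up': True, 'pad': True, 'padL': True, 'gl': True}
0.55 -0.041 {'home': [[-0.25, 0.24, 2.03, 0.33, 0.35, 1.07]], 'pull': [[-0.32, -0.04, 2.31, 0.42, 0.37, 0.93]], 'up': [[-0.32, -0.2, 2.29, 0.29, 0.54, 1.08]], 'pad': [None], 'padL': [[0.15, 0.87, 1.11, 0.18, 1.68, -1.26]], 'gl': [[-0.78, 0.06, 2.29, 0.79, 0.47, 0.24]]}
0.55 -0.048 {'home': True, 'pull': True, 'up': True, 'pad': False, 'padL': True, 'gl': True}
0.65 -0.041 {'home': [[-0.27, 0.22, 2.1, 0.65, 0.23, -2.39], [-0.27, 0.22, 2.1, 0.65, 0.23, 0.75]], 'pull': [[-0.34, -0.06, 2.38, 0.76, 0.27, -2.56], [-0.34, -0.06, 2.38, 0.76, 0.27, 0.58]], 'up': [[-0.34, -0.24, 2.36, 0.45, 0.44, -2.23], [-0.34, -0.24, 2.36, 0.45, 0.44, 0.91]], 'pad': [[0.52, 0.2, 2.16, -1.02, 0.48, -0.0], None], 'padL': [[0.
[... 581 characters left out ...]
0.24, 2.2, 2.18, 0.23, -0.79]], 'pull': [[-0.39, -0.04, 2.49, 2.0, 0.29, -0.69]], 'up': [[-0.39, -0.28, 2.49, 1.17, 0.29, 0.17]], 'pad': [None], 'padL': [[0.12, 1.12, 0.82, 0.26, 2.02, -1.25]], 'gl': [[-0.92, 0.11, 2.43, 1.67, 0.58, -0.73]]}
0.85 -0.048 {'home': True, 'pull': True, 'up': True, 'pad': False, 'padL': True, 'gl': True}
0.95 -0.041 {'home': [[-0.31, 0.27, 2.24, 2.51, 0.38, -1.13]], 'pull': [[-0.42, 0.01, 2.53, 2.34, 0.43, -1.04]], 'up': [[-0.42, -0.27, 2.55, 1.73, 0.31, -0.39]], 'pad': [None], 'padL': [[0.12, 1.21, 0.71, 0.29, 2.13, -1.23]], 'gl': [[-0.97, 0.18, 2.46, 1.85, 0.7, -0.96]]}
0.95 -0.048 {'home': True, 'pull': True, 'up': True, 'pad': False, 'padL': True, 'gl': True}
```

```bash
python3 - <<'E'
from h import *
D=np.array([.7105,-.0535])
arm.move_l([.153,.56,.35],speed=.3)
arm.move_ptp([.45,.2,.40],q(-.82,0))
arm.move_ptp([*D,.23],q(-.82,0))
arm.move_l([*D,.169],speed=.1,force_limit=8)
print(arm.current_tool_pos(),arm.current_clock())
arm.gripper_to(.0,f_grip=12)
print(arm.current_width(),arm.current_grasp_force(),arm.current_ft_force(),arm.current_torque(),arm.current_qpos())
s=arm.snapshot("scene");cv2.imwrite("pics/knob.png",cv2.resize(s["img"][135:255,190:330,::-1],None,fx=5,fy=5,interpolation=cv2.INTER_CUBIC))
E
```

```text
[ 0.71083071 -0.05357297  0.16949119] 4.8167
0.013833548400446568 12.000271598808467 [-9.28839464 -5.63549489  2.86230111] [-0.96899978  1.42321502 -0.02527593] [-0.18733085  0.46309095  1.32214492 -0.00371179  1.36061719 -0.93648645]
```

View pics/knob.png

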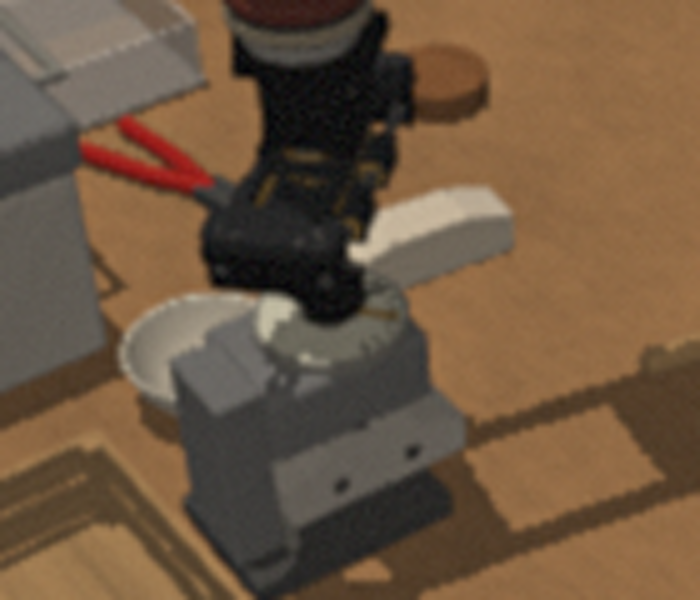

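The fingers hold the knob (crop (330,300)); the side force says the true axis lies slightly toward −x −y. Relieve it, then turn.

```bash
python3 - <<'E'
from h import *
p=np.array(arm.current_tool_pos());n=np.array([-.73,-.68,0])
arm.move_l(p+.001*n,speed=.05)
f=np.array(arm.current_ft_force());print(f,arm.current_torque())
p=p+.001*n
c=p.copy();c[2]=.169
for k in range(1,6):
    arm.move_l(c,speed=.05,attitude=q(-.82+.812*k/5,0)) if 0 else arm.move_ptp(c,q(-.82+.812*k/5,0))
    print(k,np.round(arm.current_ft_force(),1),np.round(arm.current_torque(),2),arm.current_clock())
E
```

```text
[ 2.99101326  1.41893705 -2.24942554] [ 0.32481342 -0.55083522 -0.04469655]
1 [ 4.4  2.1 -2.1] [ 0.44 -0.76  0.04] 6.5667
2 [ 4.8  3.2 -1.4] [ 0.52 -0.81  0.03] 6.85
3 [ 4.9  3.6 -3. ] [ 0.5  -0.82 -0.  ] 7.1333
4 [ 5.   3.6 -1.3] [ 0.53 -0.85  0.05] 7.4167
5 [ 4.4  3.8 -1.8] [ 0.59 -0.85  0.03] 7.7
```

```bash
python3 - <<'E'
from h import *
arm.gripper_to(.05)
p=np.array(arm.current_tool_pos());arm.move_l([p[0],p[1],.24],speed=.2)
arm.move_ptp([.5,-.05,.30],q(-.035,.3,0))
s=arm.snapshot("top");print(arm.current_clock(),np.round(arm.current_qpos(),2))
cv2.imwrite("pics/dial3.png",cv2.resize(s["img"][128:192,312:365,::-1],None,fx=9,fy=9,interpolation=cv2.INTER_CUBIC))
E
```

```text
10.0667 [-0.31 -0.38  1.97  0.09  1.26 -1.86]
```

View pics/dial3.png

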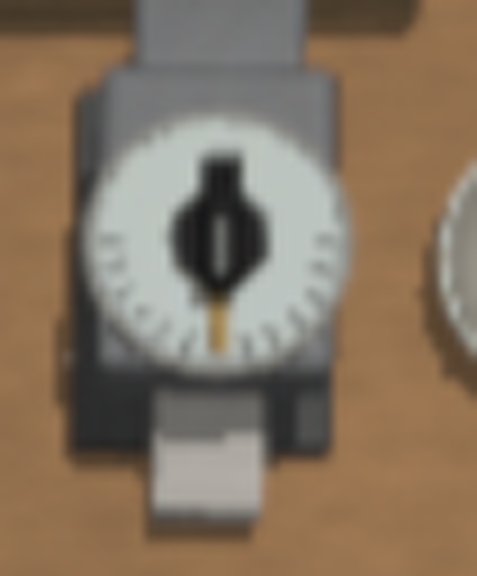

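The brass hand (218,330) now covers the needle. Next: grip the master's near end and draw it out.

```bash
cat >> h.py <<'E'
O=np.array([.7235,-.0535]);SY=-.035;ux=np.array([np.cos(SY),np.sin(SY)]);TH=.57;DG=-.048
E
python3 - <<'E'
from h import *
arm.gripper_to(.075)
b=O-.025*ux
p,o=grasp_pose(b,.02,SY,TH,DG)
arm.move_ptp(p-.09*tz(o),o)
hit=arm.move_l(p,speed=.12,force_limit=8)
print(hit,arm.current_tool_pos(),p,arm.current_ft_force())
arm.gripper_to(0,f_grip=60)
print(arm.current_width(),arm.current_grasp_force(),arm.current_ft_force(),arm.current_clock())
s=arm.snapshot("scene");cv2.imwrite("pics/grip.png",cv2.resize(s["img"][135:255,190:330,::-1],None,fx=5,fy=5,interpolation=cv2.INTER_CUBIC))
E
```

```text
False [ 0.66129672 -0.05142621  0.02904236] [ 0.66079144 -0.0513043   0.02800388] [ 0.25440869 -0.51302483 -1.01101749]
0.039897025701327374 59.36334659427516 [-3.0791549  -2.16504345  2.2848622 ] 13.3083
```

View pics/grip.png

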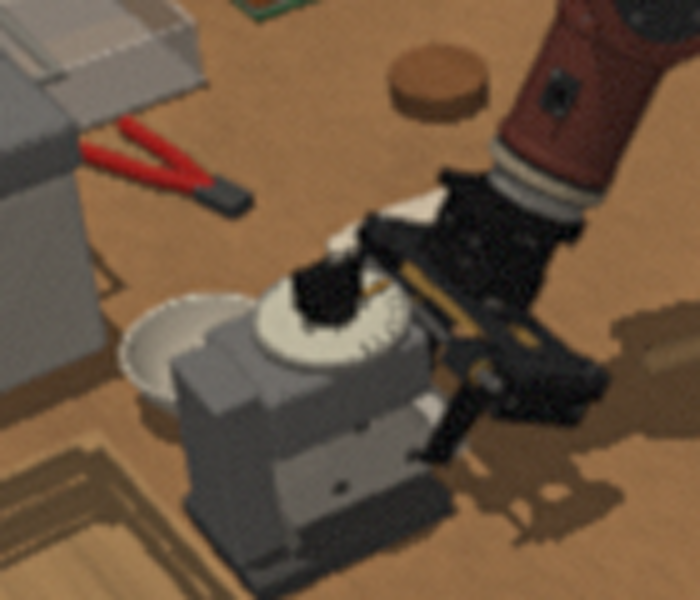

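Master gripped (width 39.9 mm), the body is clear of the head. Pull it out and go above the pad.

```bash
python3 - <<'E'
from h import *
b=O-.025*ux;g=lambda b,z,y:grasp_pose(b,z,y,TH,DG)
arm.move_l(g(b-.004*ux,.0215,SY)[0],speed=.05)
arm.move_l(g(b-.118*ux,.023,SY)[0],speed=.1)
print(arm.current_width(),np.round(arm.current_ft_force(),1))
arm.move_l(g(b-.118*ux,.10,SY)[0],speed=.15)
pad=np.array([.568,.238])
for y in(-.19,-.15,-.1):
    js=[arm.ik(*g(pad,z,y)) for z in(.1,.01)];print(y,[None if j is None else np.round(j,2) for j in js])
y=-.15
arm.move_ptp(*g(pad,.07,y))
print(arm.current_width(),arm.current_clock(),np.round(arm.current_ft_force(),1))
s=arm.snapshot("scene");cv2.imwrite("pics/pad.png",cv2.resize(s["img"][170:320,270:450,::-1],None,fx=4,fy=4,interpolation=cv2.INTER_CUBIC))
E
```

```text
0.039726147078185774 [ 0.6  1.  -3.1]
-0.19 [array([ 0.5 , -0.01,  2.12, -0.59,  0.66, -0.47]), array([ 0.5 ,  0.18,  2.14, -0.79,  0.5 , -0.24])]
-0.15 [array([ 0.48, -0.02,  2.13, -0.57,  0.63, -0.54]), array([ 0.48,  0.17,  2.15, -0.78,  0.47, -0.29])]
-0.1 [array([ 0.46, -0.04,  2.15, -0.53,  0.6 , -0.63]), array([ 0.46,  0.15,  2.17, -0.76,  0.43, -0.38])]
0.03958949907390987 17.0083 [ 1.2  0.4 -4.3]
```

View pics/pad.png

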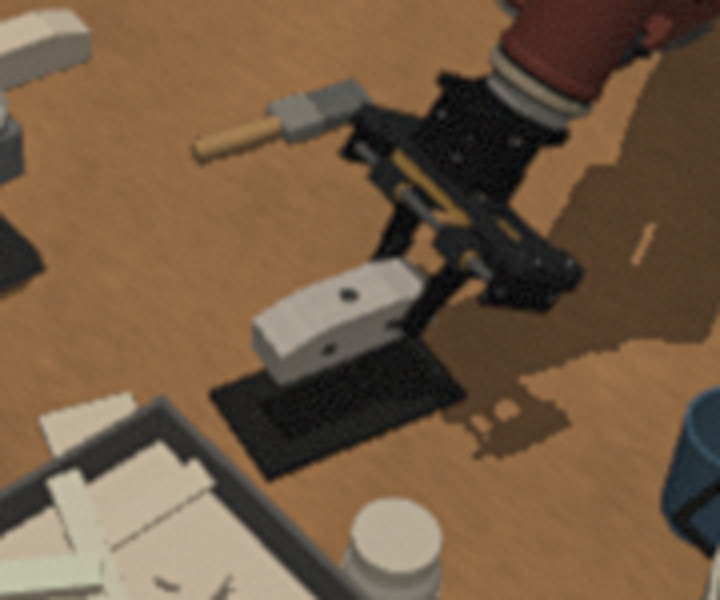

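The master hangs level over the pad, centred. Lower it and let go.

```bash
python3 - <<'E'
from h import *
pad=np.array([.568,.238]);y=-.17
p,o=grasp_pose(pad,.0095,y,TH,DG)
print(arm.move_l(p,speed=.08,attitude=o,force_limit=15),arm.current_tool_pos(),p,np.round(arm.current_ft_force(),1))
arm.gripper_to(.075)
t=np.array(arm.current_tool_pos())
arm.move_l(t-.10*tz(o),speed=.2)
# view and look at glass
arm.move_ptp([.42,-.05,.32],q(0,.3,1))
s=arm.snapshot("top");im=s["img"];mn=im.min(2);print(arm.current_clock())
for th in(95,110,130):print("master",blob(s,mn>th,(250,207),.05))
print("glass",blob(s,mn>130,(388,214),.042))
cv2.imwrite("pics/t2.png",cv2.resize(im[140:260,210:420,::-1],None,fx=3.8,fy=3.8,interpolation=cv2.INTER_CUBIC))
E
```

```text
True [0.53046662 0.24353821 0.01801408] [0.53079714 0.24438612 0.01750388] [ 1.3 -0.1  2.4]
20.7833
master (array([0.566751  , 0.23792802], dtype=float32), np.float32(-0.20090243), [np.float32(0.04276824), np.float32(0.13134159)], 489, array([247.53578732, 205.12474438]))
master (array([0.56668717, 0.23806655], dtype=float32), np.float32(-0.20084146), [np.float32(0.041630946), np.float32(0.12867332)], 462, array([247.45887446, 205.14718615]))
master (array([0.566723  , 0.23831685], dtype=float32), np.float32(-0.20709284), [np.float32(0.040008985), np.float32(0.12604687)], 427, array([247.36065574, 205.17330211]))
glass (array([ 0.5337079 , -0.23016492], dtype=float32), np.float32(-0.11356413), [np.float32(0.040457036), np.float32(0.1276368)], 455, array([388.19340659, 213.87912088]))
```

View pics/t2.png

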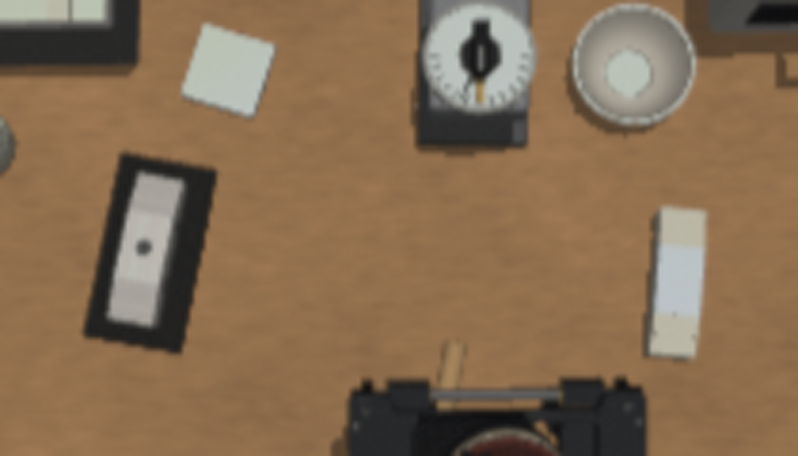

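Master lies on the pad centred. Now the glass bar at (0.533,−0.230).

```bash
python3 - <<'E'
from h import *
G=np.array([.533,-.230]);y=-.09;g=lambda b,z,y:grasp_pose(b,z,y,TH,DG,flip=1)
p,o=g(G,0,y)
arm.move_ptp(p-.09*tz(o),o)
print(arm.move_l(p,speed=.12,force_limit=8),arm.current_tool_pos(),p)
arm.gripper_to(0,f_grip=60)
print(arm.current_width(),arm.current_grasp_force(),np.round(arm.current_ft_force(),1))
arm.move_l(p+[0,0,.10],speed=.15)
b=O-.15*ux
arm.move_ptp(*g(b,.075,SY))
print(arm.current_width(),arm.current_clock(),np.round(arm.current_ft_force(),1))
s=arm.snapshot("scene");cv2.imwrite("pics/ins.png",cv2.resize(s["img"][150:270,200:360,::-1],None,fx=5,fy=5,interpolation=cv2.INTER_CUBIC))
s=arm.snapshot("top");im=s["img"];print(blob(s,im.min(2)>130,proj(s,[[*b,.115]])[0],.115),b)
E
```

```text
False [ 0.49587269 -0.22664332  0.00872369] [ 0.49540578 -0.22660736  0.00800388]
0.039670432794675366 59.64112006864806 [-3.3 -1.   3.5]
0.039442935970792105 25.1 [ 0.3  0.1 -4.5]
(array([ 0.5817529 , -0.04721516], dtype=float32), np.float32(-0.0183131), [np.float32(0.03814063), np.float32(0.109094076)], 424, array([334.16273585, 196.74764151])) [ 0.57359187 -0.04825107]
```

View pics/ins.png

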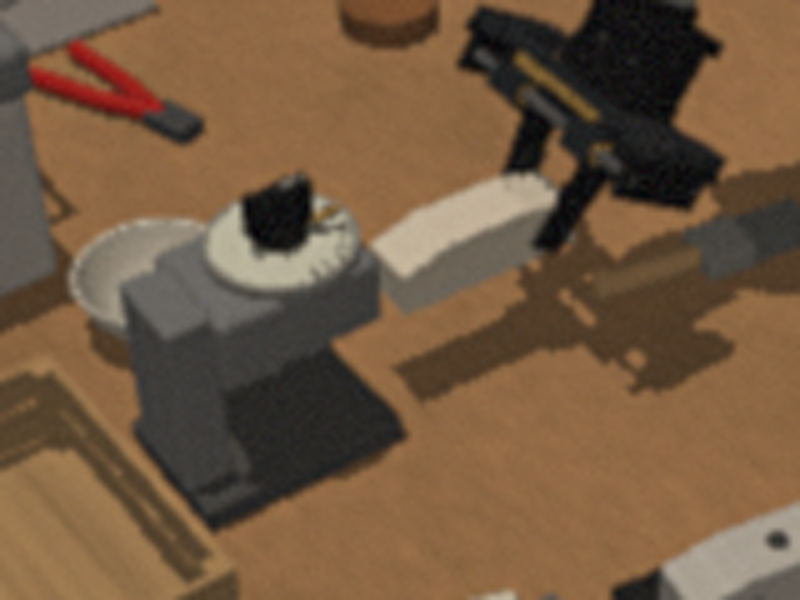

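Glass bar held level in front of the stand (lower face at crop (400,300)), clear of it. Insert.

```bash
python3 - <<'E'
from h import *
g=lambda b,z:grasp_pose(b,z,SY,TH,DG,flip=1)[0]
arm.move_l(g(O-.15*ux,.0235),speed=.12)
print(np.round(arm.current_ft_force(),1))
arm.move_l(g(O-.032*ux,.0235),speed=.08,force_limit=20)
print(arm.current_tool_pos(),g(O-.032*ux,.0235),np.round(arm.current_ft_force(),1))
h=arm.move_l(g(O-.015*ux,.0235),speed=.03,force_limit=12)
t=np.array(arm.current_tool_pos());print(h,t,g(O-.025*ux,.0235),np.round(arm.current_ft_force(),1))
t[:2]-=.0005*ux
h=arm.move_l(t-[0,0,.006],speed=.03,force_limit=8)
print(h,arm.current_tool_pos(),np.round(arm.current_ft_force(),1),arm.current_width(),arm.current_clock())
E
```

```text
[ 0.7 -0.9 -3.4]
[ 0.65187918 -0.05000829  0.0290642 ] [ 0.65379572 -0.05105935  0.03150388] [-5.7  1.1 -4.9]
True [ 0.65936165 -0.05038959  0.02816938] [ 0.66079144 -0.0513043   0.03150388] [-0.8 -0.7  2.2]
True [ 0.66109126 -0.05081964  0.02693877] [-2.2 -0.5  3.8] 0.03965419667416649 28.0
```

```bash
cat > chk.py <<'E'
from h import *
s=arm.snapshot("top");im=s["img"];o=cv2.imread("pics/top0.png")[...,::-1]
mid=lambda i:i[165:195,331:339].astype(float).mean((1,2))
def edge(i):
    # subpixel row of the strongest bright->wood fall by colour (R-B): wood is brown
    a=i[165:200,331:339].astype(float).mean(1);d=a[:,0]-a[:,2];th=25
    k=[j for j in range(len(d)-1) if d[j]<th<=d[j+1]]
    return [165+j+(th-d[j])/(d[j+1]-d[j]) for j in k]
def sides(i):
    out=[]
    for r in(178,181,184):
        a=i[r,322:350].astype(float);d=a.min(1);w=(d>105);out.append((322+np.flatnonzero(w)[[0,-1]]).tolist() if w.any() else None)
    return out
print("rows old/new",edge(o),edge(im),sides(o),sides(im))
# bar end tilt: scene view untouched. brass & needle on dial
hsv=cv2.cvtColor(im,cv2.COLOR_RGB2HSV)[150:172,325:348]
m=(hsv[...,1]>90)&(hsv[...,2]>80);p=np.argwhere(m)[:,::-1]+[325,150]
D=np.array([.7105,-.0545]);P=ray(s,p,.16)[:,:2];c=P.mean(0)-D
print("brass",len(p),c,np.arctan2(c[1],-c[0]))
disc=im[150:172,325:348].max(2);far=[]
for (v,u) in np.argwhere(disc<110):
    w=ray(s,[(u+325,v+150)],.157)[0,:2]-D;r=np.hypot(*w)
    if .026<r<.037:far.append((round(float(np.arctan2(w[1],-w[0])),2),int(disc[v,u])))
print("dark (cw angle,val)",sorted(far))
print(arm.current_clock())
E
python3 - <<'E'
from h import *
arm.gripper_to(.075);arm.sleep(.3)
t=np.array(arm.current_tool_pos());o=q(SY,TH,1)
arm.move_l(t-.11*tz(o),speed=.2)
arm.move_ptp([.44,-.05,.30],q(SY,.3,1))
E
python3 chk.py
```

```text
rows old/new [np.float64(185.86567164179104)] [np.float64(185.39655172413794)] [[329, 340], [329, 340], [329, 340]] [[328, 339], [328, 339], [328, 338]]
brass 6 [-0.0304567   0.00111277] 0.036520037998507976
dark (cw angle,val) [(-0.15, 103)]
30.875
```

Numbers agree: the bar's near edge is where the master's was, needle about 0.19 rad anticlockwise of the hand (expected 0.2). Hand in.

```bash
python3 -c "
from cell import arm
print(arm.close_job())"
```

```text
the job is handed in; nothing more can be done
None
```

I set the brass hand over the needle, laid the master on the pad, slid the glass bar home under the spindle and handed the job in at about 31 s; the hand-in returned no verdict, and my last check of the glass bar and dial was from image measurements only, because the 10 picture views were used up.

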